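Hang the washed beakers to drain in order of size

ROBOT

A 6-joint arm with a two-finger parallel gripper is mounted at the origin on the work surface. World frame = base frame: x ahead of the robot, y to its left, z up, the work surface at z = 0. Lengths are in m, angles in rad, forces in N, time in s.
With the tool pointing down it reaches from about 0.25 to 0.725 m from the base axis. Payload 4 kg.
Tool frame: the origin (TCP) lies at the very end of the fingers, on their centre line; the grasp point (between the pads) lies 19 mm behind it; y points along the fingers, z is the direction in which the jaws open and shut, and the axes are right-handed (so a half turn about y gives the same grasp; the last joint's range is limited). The gripper opens to 85 mm and grips with 20 to 120 N. Pads are 22 mm wide; open, the fingers measure 114 mm over their backs; the gripper's body (76 mm by 85 mm) begins 54 mm behind the grasp point. The pads swing forward as they close: fully open they stand 13 mm farther back than shut.
Start: joints at [-1.157, 0.241, 0.005, 1.335, 0, 1.571], TCP at [0.201, -0.458, 0.231] pointing down, gripper open.
Joint ranges: [-2.72, 2.72], [-1.05, 1.87], [-1.09, 1.28], [-1.99, 2.15], [-1.42, 1.44], [-3.14, 3.14]. Speed limits (rad/s): [2.79, 2.79, 3.14, 3.14, 3.14, 3.14].

INTERFACE

Orientations are given as a unit quaternion [x, y, z, w].
In Python, from workcell import bot gives the robot as it stands. The module is installed in compiled form; this text tells all that it offers.
- The arm moves only by the tool move_arm, never from a script. Its argument "increments" is a list of rows, each an object with "grip": the closure, from 0 (fully open) to 1 (shut); "linear": the shift along the tool's x, y, z scaled (see below), a list of three; "twist": the turn about the tool's y scaled (see below). A call has exactly 5 rows; each row shifts and turns the pose as measured when the row begins, along the tool's axes as they then stand; what a row does not reach is not made up. The controller multiplies each number of a shift by 0.2 m and each number of a turn by 2 rad. A row lasts 1/10 s, in which the tool goes at most 50 mm and 8.59 degrees, less where a joint would pass 70% of its speed; a pose out of reach is approached as far as the arm can. A call with a number of a shift or a turn outside -1 to 1 is refused whole. A call with a gripper value outside its range is refused whole. The fingers move at their own pace and stop on an object; the grip force is fixed at half the most. Time passes only in rows, so rows that do not move let the fingers close, or fill a call up. It gives the time, the measured TCP pose, the force and the opening at its end, in the units of the state.
- bot.get_obs(): the state, without advancing time (a new reading comes with each control period).
- bot.camera(name): name is "scene" or "top" or "wrist"; returns (picture, depth): 384x512x3 uint8, blue, green, red; 384x512 float32, m along the optical axis (not along the pixel's ray), 0 where there is no reading.
- bot.camera_params(name): a dict with "camera_matrix" (3x3 intrinsics, pixels), "rvec" (rotation vector, rad) and "tvec" (3), from world to camera coordinates, as OpenCV has them; the wrist camera has in their place "T_tool_cam" (4x4, takes a point from camera to tool coordinates, whose origin is the TCP and whose axes are the tool frame's). Camera axes: x right, y down, z forward; pixel columns grow to the right and rows downward; lengths in m; the calibration is good to about 2 mm. The wrist camera is an equidistant fisheye: a pixel r from the principal point sees the ray r / f radians off the axis. A picture is of the moment at which its call begins: read the wrist's pose just before it. camera_params takes no time and is no camera call.
- bot.job_done(): hands the job in, once; it reports no verdict.
The state is a dict: "clock": time; "joint_pos": joint angles; "joint_vel": joint speeds; "tau": joint torques, N m; "eef_pos": TCP position; "tool_rot": TCP orientation; "ft_force": force on the tool from outside, world axes, zero at the start; "ft_torque": the same for the moment, N m; "grip_width": finger opening in m.
Only numpy, scipy, OpenCV 4.12 (cv2) and the standard library are available. Lean on these libraries where they do the work, as an engineer would, in place of code of your own. Each camera call takes 0.05 s, during which the arm holds its last target. There are 200 camera calls.

TASK

Hang the four washed steel beakers mouth-down on the draining pegs, one on each peg, in order of size along the row: the largest on the peg next to the white drip bowl, then ever smaller, the smallest on the peg farthest from the bowl. Each should hang straight, all the way down on its peg's seat, and be let go. Do not shift or knock over the soap bottle.

Things in the scene. Friction and masses are not known exactly. Their poses are not given: they have to be found in the camera images.
- beaker_s: The smallest of four plain stainless-steel beakers (straight round cup without handle), standing mouth-down on the table: 50 mm outer diameter, 55 mm tall, wall 2.5 mm (rim bead 1 mm proud), closed end 3 mm thick, about 70 g. Origin: centre of the outer face of its closed end, which is on top while it is mouth-down; z points up out of the closed end, the mouth rim lies at z = -55 mm.
- beaker_m: The second smallest of four plain stainless-steel beakers (straight round cup without handle), standing mouth-down on the table: 56 mm outer diameter, 70 mm tall, wall 2.5 mm (rim bead 1 mm proud), closed end 3 mm thick, about 90 g. Origin: centre of the outer face of its closed end, which is on top while it is mouth-down; z points up out of the closed end, the mouth rim lies at z = -70 mm.
- beaker_l: The second largest of four plain stainless-steel beakers (straight round cup without handle), standing mouth-down on the table: 62 mm outer diameter, 85 mm tall, wall 2.5 mm (rim bead 1 mm proud), closed end 3 mm thick, about 110 g. Origin: centre of the outer face of its closed end, which is on top while it is mouth-down; z points up out of the closed end, the mouth rim lies at z = -85 mm.
- beaker_xl: The largest of four plain stainless-steel beakers (straight round cup without handle), standing mouth-down on the table: 68 mm outer diameter, 100 mm tall, wall 2.5 mm (rim bead 1 mm proud), closed end 3 mm thick, about 140 g. Origin: centre of the outer face of its closed end, which is on top while it is mouth-down; z points up out of the closed end, the mouth rim lies at z = -100 mm.
- peg_a: One of 4 like steel draining pegs, 100 mm apart in a straight row along y (letters shuffled along the row). Origin: centre of the top of its level round black rubber seat (22 mm wide), 145 mm over the table, 115 mm over the tray. The 8 mm shaft below leans 9 degrees, foot 18 mm to +x; a beaker lowered straight down, centred on the seat, clears it by 10 mm and rests its closed end on the seat.
- peg_b: One of 4 like steel draining pegs, 100 mm apart in a straight row along y (letters shuffled along the row). Origin: centre of the top of its level round black rubber seat (22 mm wide), 145 mm over the table, 115 mm over the tray. The 8 mm shaft below leans 9 degrees, foot 18 mm to +x; a beaker lowered straight down, centred on the seat, clears it by 10 mm and rests its closed end on the seat.
- peg_c: One of 4 like steel draining pegs, 100 mm apart in a straight row along y (letters shuffled along the row). Origin: centre of the top of its level round black rubber seat (22 mm wide), 145 mm over the table, 115 mm over the tray. The 8 mm shaft below leans 9 degrees, foot 18 mm to +x; a beaker lowered straight down, centred on the seat, clears it by 10 mm and rests its closed end on the seat.
- peg_d: One of 4 like steel draining pegs, 100 mm apart in a straight row along y (letters shuffled along the row). Origin: centre of the top of its level round black rubber seat (22 mm wide), 145 mm over the table, 115 mm over the tray. The 8 mm shaft below leans 9 degrees, foot 18 mm to +x; a beaker lowered straight down, centred on the seat, clears it by 10 mm and rests its closed end on the seat.
- drip_bowl: Round white catch bowl, 100 mm wide and 24 mm tall, fixed on the table just off one end of the draining rack, in line with the pegs, 120 mm from the centre of the nearest peg; it stands at either end of the rack. Origin: centre of its underside.
- soap_bottle: Loose green soap bottle with a white cap, 52 mm diameter, 165 mm tall, standing off the other end of the rack, in line with the pegs, 120 mm from the nearest peg's centre. Not to be disturbed. Origin: centre of its underside, z up.
Mind the look-alikes: they are no part of the job. What is shaped like the beaker_l but purple is not meant.

How it is judged:
At the end, for the whole second after the job is handed in: Each beaker hangs on a peg, closed end up: its centre within 15 mm of the seat's and -4 to 10 mm above it (3 when fully down), tilt under 0.25 rad, at rest, untouched; largest to smallest lie 120, 220, 320, 420 mm (each within 30) from the drip bowl's centre (((horizontal distance between beaker_s and peg_a below 0.015 m and z of beaker_s in the frame of peg_a between -0.004 and 0.01 m) or (horizontal distance between beaker_s and peg_b below 0.015 m and z of beaker_s in the frame of peg_b between -0.004 and 0.01 m) or (horizontal distance between beaker_s and peg_c below 0.015 m and z of beaker_s in the frame of peg_c between -0.004 and 0.01 m) or (horizontal distance between beaker_s and peg_d below 0.015 m and z of beaker_s in the frame of peg_d between -0.004 and 0.01 m)) and horizontal distance between beaker_s and drip_bowl between 0.39 and 0.45 m and angle between each of beaker_s, beaker_m, beaker_l, beaker_xl's own z axis and vertical below 0.25 rad and linear speed of each of beaker_s, beaker_m, beaker_l, beaker_xl below 0.03 m/s and angular speed of each of beaker_s, beaker_m, beaker_l, beaker_xl below 0.4 rad/s and contact force between each of beaker_s, beaker_m, beaker_l, beaker_xl and the fingers below 0.05 N and ((horizontal distance between beaker_m and peg_a below 0.015 m and z of beaker_m in the frame of peg_a between -0.004 and 0.01 m) or (horizontal distance between beaker_m and peg_b below 0.015 m and z of beaker_m in the frame of peg_b between -0.004 and 0.01 m) or (horizontal distance between beaker_m and peg_c below 0.015 m and z of beaker_m in the frame of peg_c between -0.004 and 0.01 m) or (horizontal distance between beaker_m and peg_d below 0.015 m and z of beaker_m in the frame of peg_d between -0.004 and 0.01 m)) and horizontal distance between beaker_m and drip_bowl between 0.29 and 0.35 m and ((horizontal distance between beaker_l and peg_a below 0.015 m and z of beaker_l in the frame of peg_a between -0.004 and 0.01 m) or (horizontal distance between beaker_l and peg_b below 0.015 m and z of beaker_l in the frame of peg_b between -0.004 and 0.01 m) or (horizontal distance between beaker_l and peg_c below 0.015 m and z of beaker_l in the frame of peg_c between -0.004 and 0.01 m) or (horizontal distance between beaker_l and peg_d below 0.015 m and z of beaker_l in the frame of peg_d between -0.004 and 0.01 m)) and horizontal distance between beaker_l and drip_bowl between 0.19 and 0.25 m and ((horizontal distance between beaker_xl and peg_a below 0.015 m and z of beaker_xl in the frame of peg_a between -0.004 and 0.01 m) or (horizontal distance between beaker_xl and peg_b below 0.015 m and z of beaker_xl in the frame of peg_b between -0.004 and 0.01 m) or (horizontal distance between beaker_xl and peg_c below 0.015 m and z of beaker_xl in the frame of peg_c between -0.004 and 0.01 m) or (horizontal distance between beaker_xl and peg_d below 0.015 m and z of beaker_xl in the frame of peg_d between -0.004 and 0.01 m)) and horizontal distance between beaker_xl and drip_bowl between 0.09 and 0.15 m).
It fails at once if the soap bottle is shifted by more than 30 mm or tipped by more than 0.4 rad (distance of soap_bottle from where it was at the start of the episode above 0.03 m or angle between soap_bottle's own z axis and vertical above 0.4 rad).
It also fails if it takes over 109 s, if anything falls off the work surface, if the arm or the gripper's body presses on something with over 40 N, if the wrist force passes 120 N, or if a joint passes its speed limit or range.

## Working session

There is one attempt and no reset: what is moved stays moved. The work goes in short steps, Python scripts to look and compute and a tool call to move; the robot and the scene stay as the last step left them, time stands still between calls to the robot, and variables do not carry over. Pictures are saved under pics/ and viewed, about 12 in all and at most 16, crops included, and the job is handed in when it is done.

Besides the shell and the picture viewer there is one more tool, called after ">>>" in YAML: its name, and indented under it one key for each argument. move_arm: Moves the arm, as the interface text tells. Its arguments: {"type":"object","properties":{"increments":{"type":"array"}},"required":["increments"]}

```bash
mkdir -p pics
cat > h.py <<'E'
import numpy as np, cv2
from workcell import bot
from scipy.spatial.transform import Rotation as R
def world(name):
    im,d=bot.camera(name); p=bot.camera_params(name)
    K=np.array(p["camera_matrix"]); Rm=cv2.Rodrigues(np.array(p["rvec"],float))[0]; t=np.array(p["tvec"],float).ravel()
    v,u=np.mgrid[:d.shape[0],:d.shape[1]]
    c=np.stack([(u-K[0,2])/K[0,0]*d,(v-K[1,2])/K[1,1]*d,d],-1)
    w=(c-t)@Rm; w[d==0]=np.nan
    return im,d,w
E
python3 - <<'E'
from h import *
for n in ("scene","top"):
    im,d,w=world(n); cv2.imwrite(f"pics/{n}0.png",im); np.save(f"{n}0.npy",w)
o=bot.get_obs()
for k in o: print(k,np.round(o[k],3))
print(R.from_quat(o["tool_rot"]).as_matrix().round(3))
print(bot.camera_params("top"))
E
```

```text
clock 0.1
joint_pos [-1.157  0.241  0.004  1.335 -0.     1.571]
joint_vel [-0.001 -0.002  0.003 -0.002  0.001 -0.   ]
tau [-0.0000e+00 -3.7314e+01  2.5301e+01  1.1000e-02 -0.0000e+00 -0.0000e+00]
eef_pos [ 0.201 -0.457  0.231]
tool_rot [-0.145  0.693 -0.691  0.145]
ft_force [ 0.17  -0.956 -1.226]
ft_torque [-0.003 -0.008  0.016]
grip_width 0.086
[[-0.916 -0.001  0.402]
 [-0.402  0.002 -0.916]
 [ 0.    -1.    -0.002]]
{'camera_matrix': array([[381.0492001 ,   0.        , 257.15469228],
       [  0.        , 381.0492001 , 184.16265387],
       [  0.        ,   0.        ,   1.        ]]), 'rvec': array([ 2.14789226, -2.15084925,  0.11678305]), 'tvec': array([0.01157839, 0.52552509, 0.84795648])}
```

View pics/scene0.png

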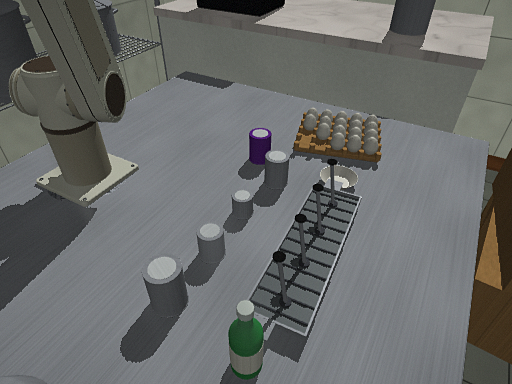

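View pics/top0.png

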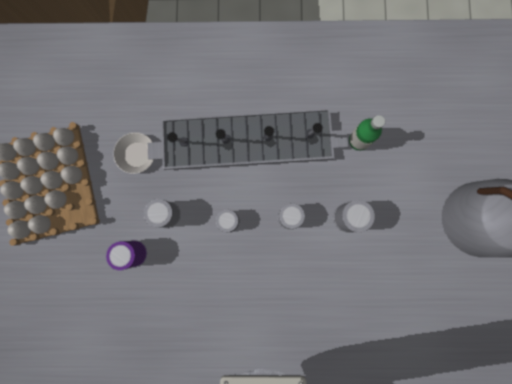

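The top view (384 rows) shows the bowl at about (133,154), the pegs at (172,137), (221,134), (269,131) and (317,128), and the bottle at (369,130). The grey beakers are at (159,212), (228,221), (292,215) and (359,214), and the purple decoy is at (121,256).

Run:
```python
from h import *
w=np.load("top0.npy"); s=np.load("scene0.npy"); im=cv2.imread("pics/top0.png"); 
def near(w,u,v,r): 
    p=w[v-r:v+r+1,u-r:u+r+1].reshape(-1,3); return p[~np.isnan(p[:,0])]
for nm,uv,h in [("l",(159,210),.085),("s",(228,220),.055),("m",(292,215),.07),("xl",(359,214),.10),("purple",(121,256),.085)]:
    p=near(w,*uv,26); z=np.percentile(p[:,2],95); q=p[p[:,2]>z-.006]
    # min enclosing circle
    c,r=cv2.minEnclosingCircle((q[:,:2]).astype(np.float32))
    print(nm,"z",z.round(4),"c",np.round(c,4),"r",round(r,4),"mean",q.mean(0).round(4),len(q))
for uv in [(172,137),(221,134),(269,131),(317,128)]:
    p=near(w,*uv,8); q=p[(p[:,2]>.135)&(p[:,2]<.16)]
    c,r=cv2.minEnclosingCircle((q[:,:2]).astype(np.float32))
    print("peg",np.round(c,4),round(r,4),q.mean(0).round(4),len(q))
p=near(w,136,154,24);q=p[(p[:,2]>.012)&(p[:,2]<.04)];print("bowl",cv2.minEnclosingCircle(q[:,:2].astype(np.float32)))
p=near(w,372,128,24);q=p[p[:,2]>.06];print("bottle",q.mean(0),q.max(0),cv2.minEnclosingCircle(q[:,:2].astype(np.float32)))
# scene cam
m=(s[...,2]>.135)&(s[...,2]<.155)&(s[...,0]>.42)&(s[...,0]<.62)
n,L=cv2.connectedComponents(m.astype(np.uint8))
for i in range(1,n):
    q=s[L==i]
    if len(q)>5: print("scene",q.mean(0).round(4),cv2.minEnclosingCircle(q[:,:2].astype(np.float32)),len(q))
for h,lab in [(.055,"s"),(.07,"m"),(.085,"l"),(.1,"xl")]:
    m=(abs(s[...,2]-h)<.006)&(s[...,0]>.2)&(s[...,0]<.5)&(abs(s[...,1])<.4)
    n,L=cv2.connectedComponents(m.astype(np.uint8))
    for i in range(1,n):
        q=s[L==i]
        if len(q)>100: print("scene",lab,q.mean(0).round(4),len(q))
```

```text
l z 0.085 c [0.4576 0.2258] r 0.0315 mean [0.4571 0.225  0.0837] 644
s z 0.0543 c [0.4416 0.0784] r 0.025 mean [0.4414 0.0785 0.0538] 390
m z 0.0698 c [ 0.4511 -0.0655] r 0.0279 mean [ 0.4509 -0.0656  0.0689] 503
xl z 0.1004 c [ 0.4501 -0.2033] r 0.0342 mean [ 0.4497 -0.2029  0.0991] 818
purple z 0.0851 c [0.3657 0.3033] r 0.0314 mean [0.3655 0.3026 0.0838] 666
peg [0.6101 0.1841] 0.011 [0.6099 0.184  0.143 ] 88
peg [0.6165 0.0846] 0.0108 [0.616  0.0844 0.1433] 83
peg [ 0.622  -0.0153] 0.0111 [ 0.6218 -0.0151  0.1437] 85
peg [ 0.6284 -0.1149] 0.0108 [ 0.6283 -0.1149  0.1435] 85
bowl ((0.6048528552055359, 0.29474982619285583), 0.059163548052310944)
bottle [ 0.62845411 -0.22733485  0.11622005] [ 0.65836417 -0.20830372  0.16707856] ((0.6346568465232849, -0.23373982310295105), 0.02628921903669834)
scene [0.5971 1.9189 0.1449] ((0.5971208810806274, 1.9197335243225098), 0.022551387548446655) 37
scene [0.5232 0.9432 0.1448] ((0.5205790996551514, 0.9511125683784485), 0.09954895079135895) 235
scene [0.6114 0.1836 0.1433] ((0.61240553855896, 0.18560585379600525), 0.01178876031190157) 51
scene [0.6144 0.0839 0.1437] ((0.6154543161392212, 0.07716745138168335), 0.004191281273961067) 40
scene [ 0.6172 -0.0158  0.1437] ((0.6187995672225952, -0.014998077414929867), 0.008966290391981602) 23
scene [ 0.4293 -0.4482  0.137 ] ((0.43194839358329773, -0.4483078718185425), 0.012434914708137512) 86
scene s [0.4446 0.0769 0.0539] 261
scene s [ 0.4661 -0.0822  0.0548] 110
scene s [ 0.4714 -0.2205  0.0551] 158
scene m [ 0.4548 -0.0668  0.0691] 465
scene m [ 0.4721 -0.2199  0.0701] 168
scene l [0.3689 0.3008 0.0837] 222
scene l [0.4605 0.223  0.0838] 288
scene l [ 0.4721 -0.2195  0.0851] 176
scene xl [ 0.4534 -0.2046  0.0993] 1030
```

>>> move_arm:
  increments:
    - {"grip": 0,"linear": [-0.2,0,-0.08],"twist": 0.069}
    - {"grip": 0,"linear": [-0.2,0,-0.12],"twist": 0.069}
    - {"grip": 0,"linear": [-0.18,0,-0.16],"twist": 0.069}
    - {"grip": 0,"linear": [-0.15,0,-0.18],"twist": 0}
    - {"grip": 0,"linear": [-0.15,0,-0.18],"twist": 0}

```text
clock: 0.6
eef_pos: [0.3491, -0.2891, 0.2278]
tool_rot: [0.0, 0.708, -0.706, -0.003]
ft_force: [0.5, -0.3, 0.2]
grip_width: 0.0855
```

>>> move_arm:
  increments:
    - {"grip": 0,"linear": [-0.18,0.1,-0.15],"twist": 0}
    - {"grip": 0,"linear": [-0.18,0.1,-0.15],"twist": 0}
    - {"grip": 0,"linear": [-0.14,0.1,-0.12],"twist": 0}
    - {"grip": 0,"linear": [-0.03,0.02,-0.03],"twist": 0}
    - {"grip": 0,"linear": [0,0,0],"twist": 0}

```text
clock: 1.1
eef_pos: [0.4576, -0.1933, 0.1627]
tool_rot: [-0.003, 0.708, -0.706, 0.0]
ft_force: [0.2, 0.6, 0.3]
grip_width: 0.0855
```

>>> move_arm:
  increments:
    - {"grip": 0,"linear": [0.035,0.05,0.05],"twist": 0}
    - {"grip": 0,"linear": [0,0.15,0],"twist": 0}
    - {"grip": 0,"linear": [0,0.18,0],"twist": 0}
    - {"grip": 0,"linear": [0,0.1,0],"twist": 0}
    - {"grip": 0,"linear": [0,0,0],"twist": 0}

```text
clock: 1.6
eef_pos: [0.4454, -0.2117, 0.0657]
tool_rot: [-0.001, -0.707, 0.708, 0.002]
ft_force: [0.6, -0.2, 0.9]
grip_width: 0.0854
```

>>> move_arm:
  increments:
    - {"grip": 0,"linear": [-0.022,0,-0.042],"twist": 0}
    - {"grip": 0,"linear": [0,0,0],"twist": 0}
    - {"grip": 1,"linear": [0,0,0],"twist": 0}
    - {"grip": 1,"linear": [0,0,0],"twist": 0}
    - {"grip": 1,"linear": [0,0,0],"twist": 0}

```text
clock: 2.1
eef_pos: [0.4507, -0.2067, 0.0705]
tool_rot: [-0.005, -0.705, 0.709, 0.002]
ft_force: [-0.0, -0.7, -1.6]
grip_width: 0.0659
```

>>> move_arm:
  increments:
    - {"grip": 1,"linear": [0,0,0],"twist": 0}
    - {"grip": 1,"linear": [0,-0.1,0],"twist": 0}
    - {"grip": 1,"linear": [0,-0.2,0],"twist": 0}
    - {"grip": 1,"linear": [0,-0.25,0],"twist": 0}
    - {"grip": 1,"linear": [0,-0.2,-0.1],"twist": 0}

```text
clock: 2.6
eef_pos: [0.4457, -0.1852, 0.2181]
tool_rot: [-0.0, -0.707, 0.707, 0.008]
ft_force: [0.6, -0.3, -1.1]
grip_width: 0.0661
```

Run:
```python
from h import *
im,d,w=world("scene"); cv2.imwrite("pics/s1.png",im)
o=bot.get_obs(); print(o["eef_pos"],o["grip_width"],o["ft_force"],o["joint_vel"].round(2))
```

```text
[ 0.44841302 -0.18277472  0.2247764 ] 0.06578972928659475 [1.37922673 0.87259037 2.59813435] [-0.01  0.01 -0.04 -0.17 -0.02 -0.06]
```

View pics/s1.png

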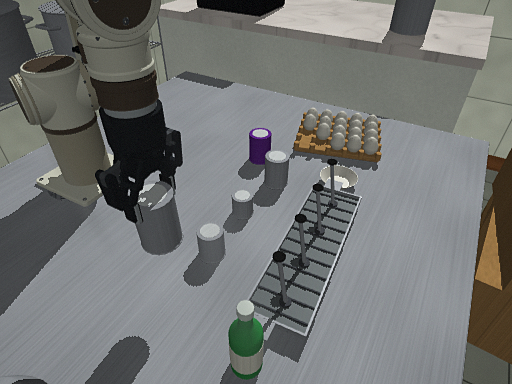

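The XL beaker is held straight at (155,215) and is off the table.

>>> move_arm:
  increments:
    - {"grip": 1,"linear": [0,-0.1,-0.15],"twist": 0}
    - {"grip": 1,"linear": [0,-0.05,-0.24],"twist": 0}
    - {"grip": 1,"linear": [0,0,-0.25],"twist": 0}
    - {"grip": 1,"linear": [0,0,-0.25],"twist": 0}
    - {"grip": 1,"linear": [0,0,-0.25],"twist": 0}

```text
clock: 3.15
eef_pos: [0.454, 0.0183, 0.2589]
tool_rot: [-0.007, 0.714, -0.7, 0.014]
ft_force: [0.6, -0.5, -1.2]
grip_width: 0.0656
```

>>> move_arm:
  increments:
    - {"grip": 1,"linear": [-0.1,0,-0.2],"twist": 0}
    - {"grip": 1,"linear": [-0.15,0,-0.2],"twist": 0}
    - {"grip": 1,"linear": [-0.2,0,-0.2],"twist": 0}
    - {"grip": 1,"linear": [-0.18,0,-0.1],"twist": 0}
    - {"grip": 1,"linear": [0,0,0],"twist": 0}

```text
clock: 3.65
eef_pos: [0.5725, 0.1027, 0.2632]
tool_rot: [-0.049, 0.731, -0.679, 0.051]
ft_force: [-0.9, -0.5, -1.6]
grip_width: 0.0658
```

```bash
cat >> h.py <<'E'
def held(tag,px,py,ztop):
    """fit visible closed-end of the held cup from the top camera; print offset to peg"""
    im,d,w=world("top"); cv2.imwrite(f"pics/{tag}.png",im)
    o=bot.get_obs(); T=R.from_quat(o["tool_rot"]).as_matrix()
    print("eef",o["eef_pos"].round(4),"w",round(float(o["grip_width"]),4),"F",o["ft_force"].round(1))
    print("tool",T.round(3).tolist())
    print("to peg (lin units x,z):",np.round([(o["eef_pos"][0]-px)/.2,(o["eef_pos"][1]-py)/.2],3))
    return im,w,o
E
python3 - <<'E'
from h import *
im,w,o=held("t1",.610,.184,0)
im,d=bot.camera("wrist"); cv2.imwrite("pics/w1.png",im); print(bot.camera_params("wrist"))
im,d=bot.camera("scene"); cv2.imwrite("pics/s2.png",im)
for i in range(6):
    bot.camera("top"); o=bot.get_obs(); print(o["eef_pos"].round(4),o["tool_rot"].round(3))
E
```

```text
eef [0.5705 0.102  0.2635] w 0.0657 F [-0.8  0.6 -2. ]
tool [[-0.99, -0.005, 0.14], [-0.14, 0.073, -0.988], [-0.006, -0.997, -0.073]]
to peg (lin units x,z): [-0.197 -0.41 ]
{'camera_matrix': array([[297.31863964,   0.        , 260.31584454],
       [  0.        , 297.31863964, 192.33132508],
       [  0.        ,   0.        ,   1.        ]]), 'T_tool_cam': array([[ 1.09902239e-03,  9.51539942e-01,  3.07523220e-01,
        -7.93439783e-02],
       [-9.37723189e-05, -3.07523306e-01,  9.51540544e-01,
        -1.43875540e-01],
       [ 9.99999392e-01, -1.07460153e-03, -2.48746892e-04,
         8.16635059e-04],
       [ 0.00000000e+00,  0.00000000e+00,  0.00000000e+00,
         1.00000000e+00]])}
[0.5684 0.1005 0.2653] [-0.048  0.731 -0.679  0.049]
[0.5684 0.1004 0.2658] [-0.048  0.731 -0.679  0.05 ]
[0.5684 0.1003 0.2662] [-0.048  0.731 -0.679  0.05 ]
[0.5685 0.1003 0.2664] [-0.047  0.731 -0.679  0.05 ]
[0.5687 0.1004 0.2665] [-0.047  0.731 -0.679  0.05 ]
[0.5688 0.1004 0.2665] [-0.047  0.731 -0.679  0.05 ]
```

View pics/w1.png

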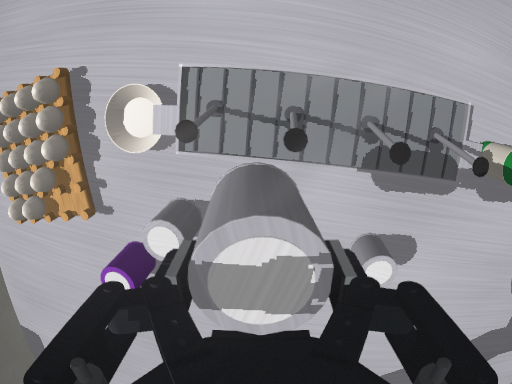

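View pics/s2.png

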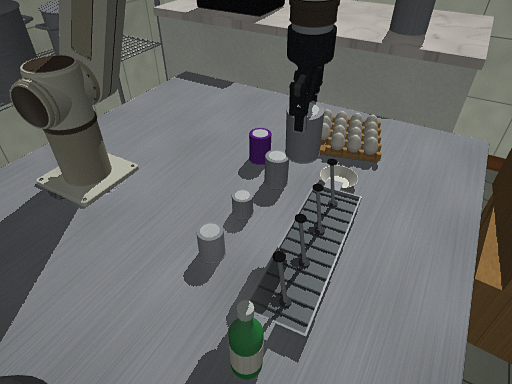

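The wrist picture shows the cup held between the fingers, with the bowl at (135,118) and the pegs at (187,131), (296,139), (400,152) and (480,166). The tool has picked up some tilt and the move fell short, so I'm checking the joints.

Run:
```python
from h import *
o=bot.get_obs()
for k in o: print(k,np.round(o[k],3))
```

```text
clock 4.1
joint_pos [0.136 0.38  0.288 1.469 0.073 3.14 ]
joint_vel [ 0.002  0.005  0.004 -0.001 -0.002 -0.002]
tau [ 3.5000e-02 -4.5152e+01  2.6378e+01 -7.2000e-02  2.7200e-01 -0.0000e+00]
eef_pos [0.569 0.1   0.266]
tool_rot [-0.047  0.731 -0.679  0.05 ]
ft_force [ 1.061 -0.796 -2.012]
ft_torque [-0.098  0.039  0.015]
grip_width 0.066
```

>>> move_arm:
  increments:
    - {"grip": 1,"linear": [0,0,0],"twist": -0.0715}
    - {"grip": 1,"linear": [0,0,0],"twist": -0.0715}
    - {"grip": 1,"linear": [0,0,0],"twist": -0.0715}
    - {"grip": 1,"linear": [0,0,0],"twist": -0.0715}
    - {"grip": 1,"linear": [0,0,0],"twist": -0.0715}

```text
clock: 4.6
eef_pos: [0.5672, 0.0987, 0.2693]
tool_rot: [-0.288, 0.663, -0.616, 0.313]
ft_force: [-0.1, -0.6, -1.6]
grip_width: 0.066
```

>>> move_arm:
  increments:
    - {"grip": 1,"linear": [0,0,0],"twist": -0.0715}
    - {"grip": 1,"linear": [0,0,0],"twist": -0.0715}
    - {"grip": 1,"linear": [0,0,0],"twist": -0.0715}
    - {"grip": 1,"linear": [0,0,0],"twist": -0.06}
    - {"grip": 1,"linear": [0,0,0],"twist": 0}

```text
clock: 5.1
eef_pos: [0.5656, 0.097, 0.272]
tool_rot: [-0.449, 0.547, -0.511, 0.488]
ft_force: [-0.4, 0.3, -2.2]
grip_width: 0.0657
```

```bash
cat > st.py <<'E'
from h import *
import sys
def st(px,py,pz):
    o=bot.get_obs(); T=R.from_quat(o["tool_rot"]).as_matrix()
    e=o["eef_pos"]
    print("t",round(float(o["clock"]),2),"eef",e.round(4),"w",round(float(o["grip_width"]),4),"F",o["ft_force"].round(1),"q",o["joint_pos"].round(2))
    print("y_tool",T[:,1].round(3),"yaw x",np.degrees(np.arctan2(T[1,0],T[0,0])).round(1))
    print("lin to target:",(T.T@(np.array([px,py,pz])-e)/.2).round(3))
if __name__=="__main__": st(*map(float,sys.argv[1:4]))
E
python3 st.py .610 .184 .25
```

```text
t 5.1 eef [0.5656 0.097  0.272 ] w 0.0657 F [-0.4  0.3 -2.2] q [0.13 0.37 0.28 1.47 0.07 1.82]
y_tool [ 0.007  0.074 -0.997] yaw x -97.0
lin to target: [-0.449  0.144  0.168]
```

>>> move_arm:
  increments:
    - {"grip": 1,"linear": [-0.1,0.02,0.04],"twist": -0.06}
    - {"grip": 1,"linear": [-0.12,0.02,0.06],"twist": 0}
    - {"grip": 1,"linear": [-0.12,0.02,0.05],"twist": 0}
    - {"grip": 1,"linear": [-0.06,0.01,0.02],"twist": 0}
    - {"grip": 1,"linear": [0,0,0],"twist": 0}

```text
clock: 5.6
eef_pos: [0.6027, 0.1767, 0.2662]
tool_rot: [-0.476, 0.519, -0.487, 0.517]
ft_force: [0.5, -1.2, -1.3]
grip_width: 0.0657
```

```bash
python3 st.py .610 .184 .245
```

```text
t 5.6 eef [0.6027 0.1767 0.2662] w 0.0657 F [ 0.5 -1.2 -1.3] q [0.25 0.47 0.43 1.5  0.07 1.84]
y_tool [ 0.01   0.074 -0.997] yaw x -90.7
lin to target: [-0.029  0.109  0.035]
```

>>> move_arm:
  increments:
    - {"grip": 1,"linear": [-0.03,0,0.035],"twist": 0}
    - {"grip": 1,"linear": [0,0,0],"twist": 0}
    - {"grip": 1,"linear": [0,0,0],"twist": 0}
    - {"grip": 1,"linear": [0,0,0],"twist": 0}
    - {"grip": 1,"linear": [0,0,0],"twist": 0}

```text
clock: 6.1
eef_pos: [0.6079, 0.1786, 0.2675]
tool_rot: [-0.475, 0.52, -0.489, 0.515]
ft_force: [-0.8, 0.2, -1.6]
grip_width: 0.0657
```

```bash
cat > cup.py <<'E'
from h import *
from st import st
import sys
from scipy.optimize import least_squares
def cup(px,py,rad,h,pz=.245):
    st(px,py,pz); o=bot.get_obs(); e=o["eef_pos"]
    im,d,w=world("scene")
    zt=e[2]+.03
    q=w.reshape(-1,3); q=q[(q[:,2]>zt-h+.008)&(q[:,2]<e[2]-.012)&(np.hypot(q[:,0]-e[0],q[:,1]-e[1])<rad+.02)]
    f=lambda p:np.hypot(q[:,0]-p[0]-p[2]*(q[:,2]-e[2]),q[:,1]-p[1]-p[3]*(q[:,2]-e[2]))-rad
    s=least_squares(f,[e[0],e[1],0,0],loss="soft_l1",f_scale=.002)
    x=s.x; print("cup n",len(q),"axis at tcp",x[:2].round(4),"slope",x[2:].round(3),"rms",np.sqrt(np.median(s.fun**2)).round(4))
    for nm,z in(("top",zt),("rim",zt-h)): print(nm,(x[:2]+x[2:]*(z-e[2])-[px,py]).round(4),"z",round(z,4))
if __name__=="__main__": cup(*map(float,sys.argv[1:]))
E
python3 cup.py .610 .184 .034 .1
```

```text
t 6.1 eef [0.6079 0.1786 0.2675] w 0.0657 F [-0.8  0.2 -1.6] q [0.25 0.49 0.45 1.51 0.07 1.84]
y_tool [ 0.009  0.071 -0.997] yaw x -91.1
lin to target: [-0.019  0.114  0.009]
cup n 719 axis at tcp [0.6072 0.178 ] slope [ 0.034 -0.069] rms 0.0005
top [-0.0017 -0.008 ] z 0.2975
rim [-0.0051 -0.0011] z 0.1975
```

>>> move_arm:
  increments:
    - {"grip": 1,"linear": [0.01,0.1,0.01],"twist": 0}
    - {"grip": 1,"linear": [0,0.13,0],"twist": 0}
    - {"grip": 1,"linear": [0,0.13,0],"twist": 0}
    - {"grip": 1,"linear": [0,0.1,0],"twist": 0}
    - {"grip": 1,"linear": [0,0,0],"twist": 0}

```text
clock: 6.65
eef_pos: [0.6116, 0.1816, 0.1757]
tool_rot: [-0.473, 0.52, -0.49, 0.516]
ft_force: [-0.2, -0.3, -0.2]
grip_width: 0.0658
```

```bash
python3 cup.py .610 .184 .034 .1 .12
```

```text
t 6.65 eef [0.6116 0.1816 0.1757] w 0.0658 F [-0.2 -0.3 -0.2] q [0.26 0.52 0.26 1.29 0.07 1.85]
y_tool [ 0.014  0.072 -0.997] yaw x -91.2
lin to target: [ 0.008  0.278 -0.012]
cup n 560 axis at tcp [0.6109 0.1811] slope [ 0.029 -0.067] rms 0.0005
top [ 0.0018 -0.005 ] z 0.2057
rim [-0.0011  0.0018] z 0.1057
```

>>> move_arm:
  increments:
    - {"grip": 1,"linear": [0,0.1,-0.01],"twist": 0}
    - {"grip": 1,"linear": [0,0.1,0],"twist": 0}
    - {"grip": 1,"linear": [0,0.06,0],"twist": 0}
    - {"grip": 1,"linear": [0,0.0,0],"twist": 0}
    - {"grip": 1,"linear": [0,0,0],"twist": 0}

```text
clock: 7.2
eef_pos: [0.6161, 0.186, 0.1329]
tool_rot: [-0.468, 0.517, -0.493, 0.52]
ft_force: [0.1, 0.6, -0.7]
grip_width: 0.066
```

```bash
python3 cup.py .610 .184 .034 .1 .12
```

```text
t 7.2 eef [0.6161 0.186  0.1329] w 0.066 F [ 0.1  0.6 -0.7] q [0.26 0.54 0.19 1.17 0.07 1.86]
y_tool [ 0.029  0.076 -0.997] yaw x -91.2
lin to target: [ 0.016  0.063 -0.032]
cup n 448 axis at tcp [0.6154 0.1855] slope [ 0.012 -0.071] rms 0.0005
top [ 0.0057 -0.0006] z 0.1629
rim [0.0045 0.0065] z 0.0629
```

>>> move_arm:
  increments:
    - {"grip": 1,"linear": [0.01,0.02,-0.03],"twist": 0}
    - {"grip": 1,"linear": [0,0.03,0],"twist": 0}
    - {"grip": 1,"linear": [0,0.02,0],"twist": 0}
    - {"grip": 1,"linear": [0,0.0,0],"twist": 0}
    - {"grip": 1,"linear": [0,0,0],"twist": 0}

```text
clock: 7.75
eef_pos: [0.6114, 0.1854, 0.1206]
tool_rot: [-0.466, 0.516, -0.494, 0.522]
ft_force: [0.0, -0.2, -1.1]
grip_width: 0.0657
```

```bash
python3 cup.py .610 .184 .034 .1 .12
```

```text
t 7.75 eef [0.6114 0.1854 0.1206] w 0.0657 F [ 0.  -0.2 -1.1] q [0.26 0.54 0.15 1.13 0.07 1.86]
y_tool [ 0.034  0.077 -0.996] yaw x -91.2
lin to target: [ 0.008  0.002 -0.007]
cup n 399 axis at tcp [0.6108 0.1845] slope [ 0.006 -0.081] rms 0.0005
top [ 0.0009 -0.0019] z 0.1506
rim [0.0003 0.0061] z 0.0506
```

>>> move_arm:
  increments:
    - {"grip": 1,"linear": [0,0.012,0],"twist": 0}
    - {"grip": 0,"linear": [0,0,0],"twist": 0}
    - {"grip": 0,"linear": [0,0,0],"twist": 0}
    - {"grip": 0,"linear": [0,0,0],"twist": 0}
    - {"grip": 0,"linear": [0,0,0],"twist": 0}

```text
clock: 8.3
eef_pos: [0.6127, 0.186, 0.1194]
tool_rot: [-0.465, 0.516, -0.495, 0.522]
ft_force: [0.5, -0.2, -0.5]
grip_width: 0.0853
```

```bash
python3 cup.py .610 .184 .034 .1 .12
```

```text
t 8.3 eef [0.6127 0.186  0.1194] w 0.0853 F [ 0.5 -0.2 -0.5] q [0.26 0.54 0.15 1.12 0.07 1.86]
y_tool [ 0.037  0.078 -0.996] yaw x -91.2
lin to target: [ 0.01  -0.004 -0.013]
cup n 406 axis at tcp [0.6115 0.1837] slope [ 0.002 -0.021] rms 0.0005
top [ 0.0015 -0.0009] z 0.1494
rim [0.0013 0.0011] z 0.0494
```

>>> move_arm:
  increments:
    - {"grip": 0,"linear": [0,-0.1,0],"twist": 0}
    - {"grip": 0,"linear": [0,-0.2,0],"twist": 0}
    - {"grip": 0,"linear": [0,-0.2,0],"twist": 0}
    - {"grip": 0,"linear": [0,-0.05,-0.1],"twist": 0}
    - {"grip": 0,"linear": [0,0,-0.1],"twist": 0}

```text
clock: 8.85
eef_pos: [0.5692, 0.1779, 0.2302]
tool_rot: [-0.465, 0.516, -0.495, 0.522]
ft_force: [-0.6, 0.6, -1.2]
grip_width: 0.0855
```

```bash
python3 st.py .4576 .2258 .15
```

```text
t 8.85 eef [0.5692 0.1779 0.2302] w 0.0855 F [-0.6  0.6 -1.2] q [0.27 0.39 0.21 1.33 0.07 1.87]
y_tool [ 0.036  0.077 -0.996] yaw x -91.3
lin to target: [-0.195  0.398 -0.577]
```

>>> move_arm:
  increments:
    - {"grip": 0,"linear": [-0.05,0.05,-0.2],"twist": 0}
    - {"grip": 0,"linear": [-0.05,0.1,-0.2],"twist": 0}
    - {"grip": 0,"linear": [-0.05,0.1,-0.13],"twist": 0}
    - {"grip": 0,"linear": [-0.02,0.08,0],"twist": 0}
    - {"grip": 0,"linear": [0,0,0],"twist": 0}

```text
clock: 9.35
eef_pos: [0.4629, 0.2207, 0.1656]
tool_rot: [-0.462, 0.515, -0.496, 0.525]
ft_force: [1.0, -0.9, -0.1]
grip_width: 0.0858
```

```bash
python3 st.py .4576 .2258 .052;python3 - <<'E'
from h import *
im,d,w=world("top"); p=w.reshape(-1,3)
for px,py in((.61,.184),):
    q=p[(p[:,2]>.14)&(p[:,2]<.156)&(np.hypot(p[:,0]-px,p[:,1]-py)<.05)]
    print(q.mean(0).round(4),cv2.minEnclosingCircle(q[:,:2].astype(np.float32)),len(q))
E
```

```text
t 9.35 eef [0.4629 0.2207 0.1656] w 0.0858 F [ 1.  -0.9 -0.1] q [ 0.41  0.25 -0.16  1.08  0.06  2.01]
y_tool [ 0.044  0.081 -0.996] yaw x -91.3
lin to target: [ 0.022  0.566 -0.051]
[0.6095 0.1803 0.1467] ((0.6096959114074707, 0.18092656135559082), 0.034225162118673325) 846
```

>>> move_arm:
  increments:
    - {"grip": 0,"linear": [0.02,0.1,-0.05],"twist": 0}
    - {"grip": 0,"linear": [0,0.15,0],"twist": 0}
    - {"grip": 0,"linear": [0,0.15,0],"twist": 0}
    - {"grip": 0,"linear": [0,0.12,0],"twist": 0}
    - {"grip": 0,"linear": [0,0,0],"twist": 0}

```text
clock: 9.9
eef_pos: [0.4675, 0.2268, 0.0671]
tool_rot: [-0.456, 0.513, -0.499, 0.529]
ft_force: [-0.2, 0.2, -0.6]
grip_width: 0.085
```

```bash
python3 st.py .4576 .2258 .052
```

```text
t 9.9 eef [0.4675 0.2268 0.0671] w 0.085 F [-0.2  0.2 -0.6] q [ 0.42  0.35 -0.31  0.82  0.05  2.02]
y_tool [ 0.06   0.087 -0.994] yaw x -91.4
lin to target: [ 0.013  0.072 -0.054]
```

>>> move_arm:
  increments:
    - {"grip": 0,"linear": [0.01,0.0,-0.055],"twist": 0}
    - {"grip": 0,"linear": [0,0.04,0],"twist": 0}
    - {"grip": 0,"linear": [0,0.03,0],"twist": 0}
    - {"grip": 0,"linear": [0,0,0],"twist": 0}
    - {"grip": 0,"linear": [0,0,0],"twist": 0}

```text
clock: 10.4
eef_pos: [0.4613, 0.2272, 0.0569]
tool_rot: [-0.452, 0.512, -0.5, 0.532]
ft_force: [-0.2, -0.4, -0.7]
grip_width: 0.0853
```

```bash
python3 st.py .4576 .2258 .052
```

```text
t 10.4 eef [0.4613 0.2272 0.0569] w 0.0853 F [-0.2 -0.4 -0.7] q [ 0.43  0.35 -0.35  0.77  0.05  2.03]
y_tool [ 0.069  0.09  -0.994] yaw x -91.5
lin to target: [ 0.01   0.023 -0.02 ]
```

Run:
```python
from h import *
for q in [[0,.708,-.706,-.003],[-.003,.708,-.706,0],[-.001,-.707,.708,.002],[-.005,-.705,.709,.002],[0,-.707,.707,.008],[-.007,.714,-.7,.014],[-.049,.731,-.679,.051],[-.047,.731,-.679,.05],[-.288,.663,-.616,.313],[-.449,.547,-.511,.488],[-.476,.519,-.487,.517],[-.475,.52,-.489,.515],[-.473,.52,-.49,.516],[-.468,.517,-.493,.52],[-.466,.516,-.494,.522],[-.465,.516,-.495,.522],[-.465,.516,-.495,.522],[-.462,.515,-.496,.525],[-.456,.513,-.499,.529],[-.452,.512,-.5,.532]]:
    T=R.from_quat(q).as_matrix(); print(T[:,1].round(3))
```

```text
[-0.004  0.003 -1.   ]
[-0.004  0.003 -1.   ]
[-0.001 -0.001 -1.   ]
[ 0.004 -0.006 -1.   ]
[-0.011  0.    -1.   ]
[ 0.01  0.02 -1.  ]
[-0.002  0.073 -0.997]
[-0.001  0.074 -0.997]
[ 0.004  0.075 -0.997]
[ 0.008  0.075 -0.997]
[ 0.009  0.073 -0.997]
[ 0.01   0.071 -0.997]
[ 0.014  0.073 -0.997]
[ 0.029  0.076 -0.997]
[ 0.035  0.078 -0.996]
[ 0.037  0.077 -0.996]
[ 0.037  0.077 -0.996]
[ 0.045  0.081 -0.996]
[ 0.06   0.086 -0.994]
[ 0.069  0.091 -0.993]
```

The measured pose creeps: radial tilt is about 0.1 rad. Before grasping L I'll back off, because driving against the inner reach limit in the direction opposite to the tilt may take it out.

>>> move_arm:
  increments:
    - {"grip": 0,"linear": [0,-0.2,0],"twist": 0}
    - {"grip": 0,"linear": [0,-0.25,0],"twist": 0}
    - {"grip": 0,"linear": [0,-0.2,-0.1],"twist": 0}
    - {"grip": 0,"linear": [0,-0.1,-0.22],"twist": 0}
    - {"grip": 0,"linear": [0,0,-0.25],"twist": 0}

```text
clock: 10.9
eef_pos: [0.3407, 0.2186, 0.206]
tool_rot: [-0.448, 0.513, -0.502, 0.532]
ft_force: [-0.5, 1.0, -0.2]
grip_width: 0.0855
```

>>> move_arm:
  increments:
    - {"grip": 0,"linear": [0,0,-0.25],"twist": 0}
    - {"grip": 0,"linear": [0,0,-0.25],"twist": 0}
    - {"grip": 0,"linear": [0,0,-0.2],"twist": 0}
    - {"grip": 0,"linear": [0,0,-0.15],"twist": 0}
    - {"grip": 0,"linear": [0,0,-0.1],"twist": 0}

```text
clock: 11.4
eef_pos: [0.1447, 0.2253, 0.1954]
tool_rot: [-0.443, 0.514, -0.502, 0.536]
ft_force: [0.3, 0.1, -0.7]
grip_width: 0.0851
```

```bash
python3 st.py .15 .2 .2
```

```text
t 11.4 eef [0.1447 0.2253 0.1954] w 0.0851 F [ 0.3  0.1 -0.7] q [ 1.02 -0.33 -0.64  1.13 -0.01  2.62]
y_tool [ 0.082  0.104 -0.991] yaw x -91.9
lin to target: [ 0.123 -0.034  0.034]
```

>>> move_arm:
  increments:
    - {"grip": 0,"linear": [0.14,0,-0.09],"twist": 0}
    - {"grip": 0,"linear": [0.14,0,-0.09],"twist": 0}
    - {"grip": 0,"linear": [0.1,0,-0.07],"twist": 0}
    - {"grip": 0,"linear": [0.1,0,-0.07],"twist": 0}
    - {"grip": 0,"linear": [0.06,0,-0.04],"twist": 0}

```text
clock: 11.9
eef_pos: [0.0663, 0.1189, 0.179]
tool_rot: [-0.442, 0.514, -0.498, 0.541]
ft_force: [0.5, 0.4, 0.5]
grip_width: 0.0855
```

```bash
python3 st.py .15 .2 .2
```

```text
t 11.9 eef [0.0663 0.1189 0.179 ] w 0.0855 F [0.5 0.4 0.5] q [ 1.12 -0.68 -0.81  1.3  -0.03  2.72]
y_tool [ 0.085  0.113 -0.99 ] yaw x -91.4
lin to target: [-0.425 -0.023  0.412]
```

```bash
cat > kin.py <<'E'
import numpy as np
from scipy.optimize import least_squares
D=np.array([[.4993,.231,.241,.005,1.335],[np.hypot(.569,.1),.266,.38,.288,1.469],[np.hypot(.6116,.1816),.1757,.52,.26,1.29],[np.hypot(.6127,.186),.1194,.54,.15,1.12],[np.hypot(.4629,.2207),.1656,.25,-.16,1.08],[np.hypot(.4613,.2272),.0569,.35,-.35,.77],[np.hypot(.1447,.2253),.1954,-.33,-.64,1.13],[np.hypot(.0663,.1189),.179,-.68,-.81,1.3],[np.hypot(.6079,.1786),.2675,.49,.45,1.51]])
def fk(p,q2,q3,q4):
    a,h,L1,L2,L3,b=p; e=q3-q2; t=e-q4
    return np.array([a+L1*np.sin(q2)+L2*np.cos(e)-b*np.sin(e)+L3*np.cos(t), h+L1*np.cos(q2)+L2*np.sin(e)+b*np.cos(e)+L3*np.sin(t)])
f=lambda p:(fk(p,*D[:,2:].T)-D[:,:2].T).ravel()
s=least_squares(f,[0,.3,.3,.3,.2,0]); P=s.x
E
python3 - <<'E'
from kin import *
print(P.round(3),np.abs(s.fun).max().round(4))
def ik(r,z,t=0):
    g=least_squares(lambda q:np.append(fk(P,*q)-[r,z],q[1]-q[0]-q[2]+np.pi/2-t),[-.2,-.5,1]); return g.x,g.cost
for z in(.03,.1,.2,.3,.4,.5):
    for r in(.15,.2,.25,.3,.4):
        q,c=ik(r,z); print(z,r,q.round(2),"ok" if c<1e-6 else "no",end=" | ")
    print()
E
```

```text
[0.001 0.231 0.492 0.392 0.39  0.005] 0.004
0.03 0.15 [-0.24 -1.08  0.73] ok | 0.03 0.2 [-0.11 -0.99  0.69] ok | 0.03 0.25 [ 0.   -0.9   0.67] ok | 0.03 0.3 [ 0.1  -0.79  0.68] ok | 0.03 0.4 [ 0.27 -0.56  0.74] ok | 
0.1 0.15 [-0.4  -0.93  1.04] ok | 0.1 0.2 [-0.26 -0.86  0.97] ok | 0.1 0.25 [-0.14 -0.78  0.94] ok | 0.1 0.3 [-0.03 -0.68  0.92] ok | 0.1 0.4 [ 0.16 -0.47  0.94] ok | 
0.2 0.15 [-0.5  -0.7   1.37] ok | 0.2 0.2 [-0.38 -0.64  1.3 ] ok | 0.2 0.25 [-0.26 -0.57  1.26] ok | 0.2 0.3 [-0.15 -0.49  1.23] ok | 0.2 0.4 [ 0.06 -0.3   1.21] ok | 
0.3 0.15 [-0.51 -0.45  1.64] ok | 0.3 0.2 [-0.4  -0.4   1.57] ok | 0.3 0.25 [-0.29 -0.34  1.53] ok | 0.3 0.3 [-0.19 -0.26  1.5 ] ok | 0.3 0.4 [ 0.02 -0.08  1.47] ok | 
0.4 0.15 [-0.47 -0.17  1.87] ok | 0.4 0.2 [-0.37 -0.13  1.82] ok | 0.4 0.25 [-0.28 -0.07  1.78] ok | 0.4 0.3 [-0.18  0.    1.75] ok | 0.4 0.4 [0.03 0.18 1.73] ok | 
0.5 0.15 [-0.39  0.14  2.1 ] ok | 0.5 0.2 [-0.3   0.19  2.06] ok | 0.5 0.25 [-0.21  0.25  2.03] ok | 0.5 0.3 [-0.11  0.32  2.01] ok | 0.5 0.4 [0.09 0.52 2.  ] ok |
```

>>> move_arm:
  increments:
    - {"grip": 0,"linear": [0,-0.2,0.12],"twist": 0}
    - {"grip": 0,"linear": [0,-0.2,0.12],"twist": 0}
    - {"grip": 0,"linear": [0,-0.2,0.12],"twist": 0}
    - {"grip": 0,"linear": [0,-0.2,0.12],"twist": 0}
    - {"grip": 0,"linear": [0,-0.2,0.12],"twist": 0}

```text
clock: 12.4
eef_pos: [0.1595, 0.0902, 0.381]
tool_rot: [-0.457, 0.504, -0.488, 0.548]
ft_force: [0.7, 1.5, -0.4]
grip_width: 0.0851
```

>>> move_arm:
  increments:
    - {"grip": 0,"linear": [0.22,-0.08,0],"twist": 0}
    - {"grip": 0,"linear": [0.22,-0.08,0],"twist": 0}
    - {"grip": 0,"linear": [0.22,-0.08,0],"twist": 0}
    - {"grip": 0,"linear": [0.22,-0.08,0],"twist": 0}
    - {"grip": 0,"linear": [0.22,-0.08,0],"twist": 0}

```text
clock: 12.9
eef_pos: [0.167, -0.0619, 0.4234]
tool_rot: [-0.458, 0.498, -0.489, 0.551]
ft_force: [2.0, 0.4, 0.2]
grip_width: 0.085
```

```bash
python3 st.py 0 -.22 .45
```

```text
t 12.9 eef [ 0.167  -0.0619  0.4234] w 0.085 F [2.  0.4 0.2] q [-0.58 -0.42 -0.09  1.89  0.13  0.97]
y_tool [ 0.083  0.102 -0.991] yaw x -88.5
lin to target: [ 0.752 -0.282 -0.834]
```

>>> move_arm:
  increments:
    - {"grip": 0,"linear": [0.18,-0.05,-0.08],"twist": 0}
    - {"grip": 0,"linear": [0.18,-0.05,-0.12],"twist": 0}
    - {"grip": 0,"linear": [0.15,-0.05,-0.16],"twist": 0}
    - {"grip": 0,"linear": [0.12,-0.05,-0.2],"twist": 0}
    - {"grip": 0,"linear": [0.05,-0.03,-0.22],"twist": 0}

```text
clock: 13.4
eef_pos: [0.0297, -0.1923, 0.4418]
tool_rot: [-0.459, 0.494, -0.492, 0.55]
ft_force: [0.5, -2.0, 0.5]
grip_width: 0.0851
```

>>> move_arm:
  increments:
    - {"grip": 0,"linear": [0,0,-0.22],"twist": 0}
    - {"grip": 0,"linear": [0,0,-0.22],"twist": 0}
    - {"grip": 0,"linear": [-0.05,0,-0.2],"twist": 0}
    - {"grip": 0,"linear": [-0.08,0,-0.2],"twist": 0}
    - {"grip": 0,"linear": [-0.08,0,-0.18],"twist": 0}

```text
clock: 13.9
eef_pos: [-0.1821, -0.1531, 0.4285]
tool_rot: [-0.461, 0.494, -0.494, 0.547]
ft_force: [0.4, -1.3, 0.3]
grip_width: 0.0855
```

```bash
python3 st.py -.17 -.15 .5
```

```text
t 13.9 eef [-0.1821 -0.1531  0.4285] w 0.0855 F [ 0.4 -1.3  0.3] q [-2.43 -0.18  0.07  1.94 -0.01 -0.88]
y_tool [ 0.085  0.086 -0.993] yaw x -88.6
lin to target: [-0.044 -0.348  0.091]
```

>>> move_arm:
  increments:
    - {"grip": 0,"linear": [0,-0.2,0],"twist": 0}
    - {"grip": 0,"linear": [0,-0.2,0],"twist": 0}
    - {"grip": 0,"linear": [0,-0.2,0],"twist": 0}
    - {"grip": 0,"linear": [0,-0.2,0],"twist": 0}
    - {"grip": 0,"linear": [0,-0.1,0],"twist": 0}

```text
clock: 14.4
eef_pos: [-0.209, -0.1679, 0.5286]
tool_rot: [-0.478, 0.502, -0.499, 0.521]
ft_force: [0.3, 0.3, -0.2]
grip_width: 0.0855
```

```bash
python3 st.py -.17 -.15 .5
```

```text
t 14.4 eef [-0.209  -0.1679  0.5286] w 0.0855 F [ 0.3  0.3 -0.2] q [-2.45 -0.09  0.43  2.15 -0.01 -0.88]
y_tool [ 0.04   0.046 -0.998] yaw x -90.1
lin to target: [-0.083  0.155  0.189]
```

>>> move_arm:
  increments:
    - {"grip": 0,"linear": [0,-0.2,0],"twist": 0}
    - {"grip": 0,"linear": [0,-0.2,0],"twist": 0}
    - {"grip": 0,"linear": [0,-0.2,0],"twist": 0}
    - {"grip": 0,"linear": [0,-0.15,0],"twist": 0}
    - {"grip": 0,"linear": [0,-0.05,0],"twist": 0}

```text
clock: 14.9
eef_pos: [-0.2211, -0.1783, 0.5658]
tool_rot: [0.519, -0.505, 0.494, -0.48]
ft_force: [-0.3, -0.5, 0.3]
grip_width: 0.0852
```

```bash
python3 st.py .02 -.22 .5
```

```text
t 14.9 eef [-0.2211 -0.1783  0.5658] w 0.0852 F [-0.3 -0.5  0.3] q [-2.45 -0.1   0.53  2.15 -0.01 -0.88]
y_tool [-0.05  -0.028 -0.998] yaw x -90.0
lin to target: [0.199 0.274 1.22 ]
```

>>> move_arm:
  increments:
    - {"grip": 0,"linear": [0.08,0.1,0.2],"twist": 0}
    - {"grip": 0,"linear": [0.07,0.1,0.21],"twist": 0}
    - {"grip": 0,"linear": [0.06,0.1,0.21],"twist": 0}
    - {"grip": 0,"linear": [0.04,0.05,0.24],"twist": 0}
    - {"grip": 0,"linear": [0.02,0.05,0.24],"twist": 0}

```text
clock: 15.4
eef_pos: [-0.0144, -0.2372, 0.4747]
tool_rot: [0.514, -0.512, 0.501, -0.472]
ft_force: [-0.1, -2.0, 0.6]
grip_width: 0.0851
```

>>> move_arm:
  increments:
    - {"grip": 0,"linear": [0,0.05,0.24],"twist": 0}
    - {"grip": 0,"linear": [0,0.05,0.24],"twist": 0}
    - {"grip": 0,"linear": [0,0.05,0.24],"twist": 0}
    - {"grip": 0,"linear": [-0.05,0.05,0.23],"twist": 0}
    - {"grip": 0,"linear": [-0.05,0.05,0.23],"twist": 0}

```text
clock: 15.9
eef_pos: [0.2228, -0.2218, 0.41]
tool_rot: [0.515, -0.511, 0.501, -0.472]
ft_force: [-0.3, -1.3, 0.7]
grip_width: 0.0858
```

```bash
python3 st.py .451 -.0655 .2
```

```text
t 15.9 eef [ 0.2228 -0.2218  0.41  ] w 0.0858 F [-0.3 -1.3  0.7] q [-0.73 -0.12  0.07  1.79 -0.06  0.87]
y_tool [-0.054 -0.033 -0.998] yaw x -91.4
lin to target: [-0.844  0.961  1.175]
```

>>> move_arm:
  increments:
    - {"grip": 0,"linear": [-0.12,0.13,0.16],"twist": 0}
    - {"grip": 0,"linear": [-0.12,0.13,0.17],"twist": 0}
    - {"grip": 0,"linear": [-0.12,0.13,0.17],"twist": 0}
    - {"grip": 0,"linear": [-0.12,0.14,0.17],"twist": 0}
    - {"grip": 0,"linear": [-0.12,0.13,0.17],"twist": 0}

```text
clock: 16.4
eef_pos: [0.3902, -0.1076, 0.2642]
tool_rot: [0.517, -0.508, 0.501, -0.473]
ft_force: [0.8, -0.8, 0.3]
grip_width: 0.0856
```

```bash
python3 st.py .451 -.0655 .1
```

```text
t 16.4 eef [ 0.3902 -0.1076  0.2642] w 0.0856 F [ 0.8 -0.8  0.3] q [-0.23  0.07 -0.11  1.43 -0.05  1.36]
y_tool [-0.05  -0.036 -0.998] yaw x -91.1
lin to target: [-0.246  0.797  0.34 ]
```

>>> move_arm:
  increments:
    - {"grip": 0,"linear": [-0.1,0.1,0.14],"twist": 0}
    - {"grip": 0,"linear": [-0.08,0.18,0.12],"twist": 0}
    - {"grip": 0,"linear": [-0.02,0.22,0.02],"twist": 0}
    - {"grip": 0,"linear": [0,0.18,0],"twist": 0}
    - {"grip": 0,"linear": [0,0,0],"twist": 0}

```text
clock: 16.9
eef_pos: [0.4426, -0.0666, 0.1142]
tool_rot: [0.52, -0.507, 0.497, -0.475]
ft_force: [-0.3, 0.5, -0.1]
grip_width: 0.0859
```

```bash
python3 st.py .451 -.0655 .037
```

```text
t 16.9 eef [ 0.4426 -0.0666  0.1142] w 0.0859 F [-0.3  0.5 -0.1] q [-0.12  0.27 -0.28  1.07 -0.04  1.46]
y_tool [-0.056 -0.035 -0.998] yaw x -90.5
lin to target: [-0.02   0.383  0.063]
```

>>> move_arm:
  increments:
    - {"grip": 0,"linear": [-0.015,0.1,0.05],"twist": 0}
    - {"grip": 0,"linear": [0,0.15,0],"twist": 0}
    - {"grip": 0,"linear": [0,0.12,0],"twist": 0}
    - {"grip": 0,"linear": [0,0,0],"twist": 0}
    - {"grip": 1,"linear": [0,0,0],"twist": 0}

```text
clock: 17.4
eef_pos: [0.4534, -0.0671, 0.0447]
tool_rot: [0.518, -0.505, 0.499, -0.476]
ft_force: [0.6, -0.7, 0.3]
grip_width: 0.073
```

```bash
python3 st.py .451 -.0655 .037
```

```text
t 17.4 eef [ 0.4534 -0.0671  0.0447] w 0.073 F [ 0.6 -0.7  0.3] q [-0.12  0.37 -0.35  0.89 -0.04  1.46]
y_tool [-0.048 -0.036 -0.998] yaw x -90.5
lin to target: [-0.009  0.039 -0.01 ]
```

>>> move_arm:
  increments:
    - {"grip": 1,"linear": [0,0.03,0],"twist": 0}
    - {"grip": 1,"linear": [0,0,0],"twist": 0}
    - {"grip": 1,"linear": [0,0,0],"twist": 0}
    - {"grip": 1,"linear": [0,0,0],"twist": 0}
    - {"grip": 1,"linear": [0,-0.05,0],"twist": 0}

```text
clock: 17.9
eef_pos: [0.4562, -0.0675, 0.0532]
tool_rot: [0.517, -0.504, 0.501, -0.477]
ft_force: [-0.3, -0.1, -1.0]
grip_width: 0.0547
```

```bash
python3 st.py .62 -.0155 .22
```

```text
t 17.9 eef [ 0.4562 -0.0675  0.0532] w 0.0547 F [-0.3 -0.1 -1. ] q [-0.12  0.35 -0.34  0.91 -0.04  1.46]
y_tool [-0.042 -0.037 -0.998] yaw x -90.6
lin to target: [-0.237 -0.877  0.781]
```

>>> move_arm:
  increments:
    - {"grip": 1,"linear": [0,-0.22,0],"twist": 0}
    - {"grip": 1,"linear": [0,-0.24,0],"twist": 0}
    - {"grip": 1,"linear": [-0.04,-0.2,0.08],"twist": 0}
    - {"grip": 1,"linear": [-0.06,-0.13,0.17],"twist": 0}
    - {"grip": 1,"linear": [-0.06,-0.04,0.22],"twist": 0}

```text
clock: 18.4
eef_pos: [0.5535, -0.0305, 0.2238]
tool_rot: [0.517, -0.506, 0.501, -0.476]
ft_force: [1.8, 0.8, 0.3]
grip_width: 0.0545
```

```bash
python3 cup.py .62 -.0155 .028 .07 .22
```

```text
t 18.4 eef [ 0.5535 -0.0305  0.2238] w 0.0545 F [1.8 0.8 0.3] q [-0.03  0.39  0.19  1.42 -0.04  1.55]
y_tool [-0.046 -0.036 -0.998] yaw x -90.8
lin to target: [-0.08   0.001  0.332]
cup n 280 axis at tcp [ 0.5535 -0.0266] slope [ 0.037 -0.   ] rms 0.0004
top [-0.0654 -0.0111] z 0.2538
rim [-0.068  -0.0111] z 0.1838
```

>>> move_arm:
  increments:
    - {"grip": 1,"linear": [-0.03,0,0.14],"twist": 0}
    - {"grip": 1,"linear": [-0.01,0,0.1],"twist": 0}
    - {"grip": 1,"linear": [0,0,0.03],"twist": 0}
    - {"grip": 1,"linear": [0,0,0],"twist": 0}
    - {"grip": 1,"linear": [0,0,0],"twist": 0}

```text
clock: 18.95
eef_pos: [0.6162, -0.0196, 0.2187]
tool_rot: [0.517, -0.505, 0.5, -0.478]
ft_force: [-0.6, -0.3, -2.6]
grip_width: 0.0545
```

```bash
python3 cup.py .622 -.0155 .028 .07 .22
```

```text
t 18.95 eef [ 0.6162 -0.0196  0.2187] w 0.0545 F [-0.6 -0.3 -2.6] q [-0.01  0.52  0.38  1.48 -0.04  1.57]
y_tool [-0.044 -0.035 -0.998] yaw x -90.5
lin to target: [-0.021 -0.009  0.028]
cup n 281 axis at tcp [ 0.617  -0.0158] slope [ 0.073 -0.   ] rms 0.0004
top [-0.0028 -0.0003] z 0.2487
rim [-0.0079 -0.0002] z 0.1787
```

>>> move_arm:
  increments:
    - {"grip": 1,"linear": [-0.015,0.1,0.025],"twist": 0}
    - {"grip": 1,"linear": [0,0.14,0],"twist": 0}
    - {"grip": 1,"linear": [0,0.13,0],"twist": 0}
    - {"grip": 1,"linear": [0,0.04,0],"twist": 0}
    - {"grip": 1,"linear": [0,0,0],"twist": 0}

```text
clock: 19.5
eef_pos: [0.6145, -0.0209, 0.139]
tool_rot: [0.516, -0.504, 0.502, -0.478]
ft_force: [-0.6, -0.7, -1.0]
grip_width: 0.0546
```

```bash
python3 cup.py .622 -.0155 .028 .07 .122
```

```text
t 19.5 eef [ 0.6145 -0.0209  0.139 ] w 0.0546 F [-0.6 -0.7 -1. ] q [-0.02  0.55  0.22  1.28 -0.04  1.57]
y_tool [-0.04  -0.035 -0.999] yaw x -90.6
lin to target: [-0.03   0.082  0.04 ]
cup n 219 axis at tcp [ 0.6148 -0.0172] slope [ 0.045 -0.01 ] rms 0.0004
top [-0.0059 -0.002 ] z 0.169
rim [-0.0091 -0.0013] z 0.099
```

>>> move_arm:
  increments:
    - {"grip": 1,"linear": [-0.01,0.02,0.03],"twist": 0}
    - {"grip": 1,"linear": [0,0.04,0],"twist": 0}
    - {"grip": 1,"linear": [0,0.02,0],"twist": 0}
    - {"grip": 1,"linear": [0,0.0,0],"twist": 0}
    - {"grip": 1,"linear": [0,0,0],"twist": 0}

```text
clock: 20.05
eef_pos: [0.6235, -0.0194, 0.1269]
tool_rot: [0.513, -0.502, 0.504, -0.48]
ft_force: [-0.0, -0.3, -1.4]
grip_width: 0.0546
```

```bash
python3 cup.py .622 -.0155 .028 .07 .122
```

```text
t 20.05 eef [ 0.6235 -0.0194  0.1269] w 0.0546 F [-0.  -0.3 -1.4] q [-0.01  0.57  0.22  1.26 -0.04  1.57]
y_tool [-0.031 -0.035 -0.999] yaw x -90.7
lin to target: [-0.02   0.024 -0.007]
cup n 219 axis at tcp [ 0.6244 -0.0155] slope [0.061 0.004] rms 0.0004
top [0.0043 0.0002] z 0.1569
rim [-0.     -0.0001] z 0.0869
```

>>> move_arm:
  increments:
    - {"grip": 1,"linear": [0,0.025,-0.02],"twist": 0}
    - {"grip": 1,"linear": [0,0.012,0],"twist": 0}
    - {"grip": 0,"linear": [0,0,0],"twist": 0}
    - {"grip": 0,"linear": [0,0,0],"twist": 0}
    - {"grip": 0,"linear": [0,0,0],"twist": 0}

```text
clock: 20.6
eef_pos: [0.6192, -0.0197, 0.1199]
tool_rot: [0.513, -0.502, 0.504, -0.481]
ft_force: [0.1, 0.5, -0.4]
grip_width: 0.0854
```

```bash
python3 cup.py .622 -.0155 .028 .07 .25
```

```text
t 20.6 eef [ 0.6192 -0.0197  0.1199] w 0.0854 F [ 0.1  0.5 -0.4] q [-0.01  0.56  0.19  1.23 -0.04  1.57]
y_tool [-0.03  -0.035 -0.999] yaw x -90.7
lin to target: [ 0.002 -0.651 -0.006]
cup n 214 axis at tcp [ 0.6201 -0.0153] slope [-0.026  0.018] rms 0.0004
top [-0.0027  0.0007] z 0.1499
rim [-0.0009 -0.0006] z 0.0799
```

>>> move_arm:
  increments:
    - {"grip": 0,"linear": [0,-0.15,0],"twist": 0}
    - {"grip": 0,"linear": [0,-0.22,0],"twist": 0}
    - {"grip": 0,"linear": [0,-0.12,-0.1],"twist": 0}
    - {"grip": 0,"linear": [-0.14,0,-0.18],"twist": 0}
    - {"grip": 0,"linear": [-0.2,0,-0.14],"twist": 0}

```text
clock: 21.15
eef_pos: [0.5408, 0.0502, 0.2207]
tool_rot: [0.511, -0.503, 0.507, -0.479]
ft_force: [-0.5, 0.8, -0.1]
grip_width: 0.0856
```

```bash
python3 st.py .4576 .2258 .15
```

```text
t 21.15 eef [0.5408 0.0502 0.2207] w 0.0856 F [-0.5  0.8 -0.1] q [ 0.11  0.36  0.14  1.38 -0.03  1.7 ]
y_tool [-0.028 -0.035 -0.999] yaw x -91.2
lin to target: [-0.881  0.334 -0.424]
```

>>> move_arm:
  increments:
    - {"grip": 0,"linear": [-0.22,0,-0.1],"twist": 0}
    - {"grip": 0,"linear": [-0.22,0.05,-0.1],"twist": 0}
    - {"grip": 0,"linear": [-0.22,0.1,-0.1],"twist": 0}
    - {"grip": 0,"linear": [-0.14,0.12,-0.05],"twist": 0}
    - {"grip": 0,"linear": [0,0.08,0],"twist": 0}

```text
clock: 21.65
eef_pos: [0.4716, 0.2171, 0.1532]
tool_rot: [0.506, -0.501, 0.508, -0.485]
ft_force: [0.3, -0.7, -0.3]
grip_width: 0.0853
```

```bash
python3 st.py .4576 .2258 .052
```

```text
t 21.65 eef [0.4716 0.2171 0.1532] w 0.0853 F [ 0.3 -0.7 -0.3] q [ 0.44  0.34 -0.06  1.19 -0.02  2.03]
y_tool [-0.013 -0.028 -1.   ] yaw x -91.0
lin to target: [-0.057  0.505 -0.064]
```

>>> move_arm:
  increments:
    - {"grip": 0,"linear": [-0.05,0.05,-0.065],"twist": 0}
    - {"grip": 0,"linear": [0,0.16,0],"twist": 0}
    - {"grip": 0,"linear": [0,0.18,0],"twist": 0}
    - {"grip": 0,"linear": [0,0.15,0],"twist": 0}
    - {"grip": 0,"linear": [0,0,0],"twist": 0}

```text
clock: 22.15
eef_pos: [0.4565, 0.2278, 0.0425]
tool_rot: [0.506, -0.499, 0.507, -0.488]
ft_force: [-0.5, 0.7, -0.3]
grip_width: 0.0852
```

```bash
python3 st.py .4576 .2258 .052
```

```text
t 22.15 eef [0.4565 0.2278 0.0425] w 0.0852 F [-0.5  0.7 -0.3] q [ 0.47  0.44 -0.24  0.91 -0.02  2.06]
y_tool [-0.009 -0.026 -1.   ] yaw x -90.7
lin to target: [ 0.011 -0.047  0.005]
```

>>> move_arm:
  increments:
    - {"grip": 1,"linear": [0.01,-0.03,0],"twist": 0}
    - {"grip": 1,"linear": [0,0,0],"twist": 0}
    - {"grip": 1,"linear": [0,0,0],"twist": 0}
    - {"grip": 1,"linear": [0,0,0],"twist": 0}
    - {"grip": 1,"linear": [0,-0.05,0],"twist": 0}

```text
clock: 22.65
eef_pos: [0.46, 0.2273, 0.0654]
tool_rot: [0.503, -0.498, 0.508, -0.49]
ft_force: [0.8, -0.6, -0.9]
grip_width: 0.0611
```

```bash
python3 st.py .6165 .0845 .24
```

```text
t 22.65 eef [0.46   0.2273 0.0654] w 0.0611 F [ 0.8 -0.6 -0.9] q [ 0.47  0.41 -0.22  0.96 -0.02  2.05]
y_tool [-0.002 -0.023 -1.   ] yaw x -90.8
lin to target: [ 0.724 -0.858  0.79 ]
```

>>> move_arm:
  increments:
    - {"grip": 1,"linear": [0,-0.22,0],"twist": 0}
    - {"grip": 1,"linear": [0,-0.24,0],"twist": 0}
    - {"grip": 1,"linear": [0.04,-0.22,0.04],"twist": 0}
    - {"grip": 1,"linear": [0.12,-0.15,0.12],"twist": 0}
    - {"grip": 1,"linear": [0.16,0,0.17],"twist": 0}

```text
clock: 23.15
eef_pos: [0.5241, 0.1684, 0.2459]
tool_rot: [0.504, -0.495, 0.507, -0.494]
ft_force: [1.5, 0.1, -0.9]
grip_width: 0.0608
```

```bash
python3 cup.py .6165 .0845 .031 .085 .235
```

```text
t 23.15 eef [0.5241 0.1684 0.2459] w 0.0608 F [ 1.5  0.1 -0.9] q [ 0.32  0.34  0.18  1.41 -0.02  1.9 ]
y_tool [ 0.002 -0.021 -1.   ] yaw x -90.2
lin to target: [0.417 0.064 0.463]
cup n 433 axis at tcp [0.5249 0.1699] slope [-0.    -0.005] rms 0.0006
top [-0.0916  0.0852] z 0.2759
rim [-0.0916  0.0856] z 0.1909
```

>>> move_arm:
  increments:
    - {"grip": 1,"linear": [0.15,0,0.16],"twist": 0}
    - {"grip": 1,"linear": [0.14,0.02,0.14],"twist": 0}
    - {"grip": 1,"linear": [0.06,0.02,0.08],"twist": 0}
    - {"grip": 1,"linear": [0,0,0],"twist": 0}
    - {"grip": 1,"linear": [0,0,0],"twist": 0}

```text
clock: 23.7
eef_pos: [0.6058, 0.0882, 0.2427]
tool_rot: [0.499, -0.495, 0.513, -0.493]
ft_force: [0.1, 0.4, -0.9]
grip_width: 0.0611
```

```bash
python3 cup.py .6165 .0845 .031 .085 .12
```

```text
t 23.7 eef [0.6058 0.0882 0.2427] w 0.0611 F [ 0.1  0.4 -0.9] q [ 0.16  0.46  0.35  1.45 -0.03  1.74]
y_tool [ 0.011 -0.024 -1.   ] yaw x -90.9
lin to target: [0.003 0.614 0.047]
cup n 518 axis at tcp [0.6064 0.0901] slope [-0.013  0.009] rms 0.0005
top [-0.0105  0.0059] z 0.2727
rim [-0.0094  0.0051] z 0.1877
```

>>> move_arm:
  increments:
    - {"grip": 1,"linear": [0.018,0.03,0.045],"twist": 0}
    - {"grip": 1,"linear": [0,0.15,0],"twist": 0}
    - {"grip": 1,"linear": [0,0.16,0],"twist": 0}
    - {"grip": 1,"linear": [0,0.12,0],"twist": 0}
    - {"grip": 1,"linear": [0,0.03,0],"twist": 0}

```text
clock: 24.25
eef_pos: [0.6166, 0.0865, 0.1453]
tool_rot: [0.499, -0.492, 0.512, -0.497]
ft_force: [-1.0, -0.4, -1.1]
grip_width: 0.0608
```

```bash
python3 cup.py .6165 .0845 .031 .085 .12
```

```text
t 24.25 eef [0.6166 0.0865 0.1453] w 0.0608 F [-1.  -0.4 -1.1] q [ 0.15  0.52  0.19  1.23 -0.03  1.73]
y_tool [ 0.018 -0.023 -1.   ] yaw x -90.5
lin to target: [ 0.007  0.127 -0.003]
cup n 379 axis at tcp [0.6171 0.0881] slope [-0.026 -0.001] rms 0.0005
top [-0.0002  0.0036] z 0.1753
rim [0.002  0.0037] z 0.0903
```

>>> move_arm:
  increments:
    - {"grip": 1,"linear": [0.012,0.05,-0.01],"twist": 0}
    - {"grip": 1,"linear": [0,0.05,0],"twist": 0}
    - {"grip": 1,"linear": [0,0.025,0],"twist": 0}
    - {"grip": 1,"linear": [0,0,0],"twist": 0}
    - {"grip": 1,"linear": [0,0,0],"twist": 0}

```text
clock: 24.8
eef_pos: [0.6173, 0.0848, 0.1227]
tool_rot: [0.497, -0.49, 0.513, -0.499]
ft_force: [-0.1, -0.1, -0.7]
grip_width: 0.061
```

```bash
python3 cup.py .6165 .0845 .031 .085 .12
```

```text
t 24.8 eef [0.6173 0.0848 0.1227] w 0.061 F [-0.1 -0.1 -0.7] q [ 0.15  0.53  0.14  1.17 -0.03  1.73]
y_tool [ 0.025 -0.022 -0.999] yaw x -90.4
lin to target: [ 0.001  0.013 -0.004]
cup n 246 axis at tcp [0.6181 0.0865] slope [-0.018  0.012] rms 0.0004
top [0.0011 0.0024] z 0.1527
rim [0.0026 0.0014] z 0.0677
```

>>> move_arm:
  increments:
    - {"grip": 1,"linear": [0,0.015,-0.005],"twist": 0}
    - {"grip": 1,"linear": [0,0.01,0],"twist": 0}
    - {"grip": 0,"linear": [0,0,0],"twist": 0}
    - {"grip": 0,"linear": [0,0,0],"twist": 0}
    - {"grip": 0,"linear": [0,0,0],"twist": 0}

```text
clock: 25.35
eef_pos: [0.6178, 0.0847, 0.1194]
tool_rot: [0.496, -0.489, 0.514, -0.5]
ft_force: [0.6, -0.3, 0.7]
grip_width: 0.0856
```

```bash
python3 cup.py .6165 .0845 .031 .085 .25
```

```text
t 25.35 eef [0.6178 0.0847 0.1194] w 0.0856 F [ 0.6 -0.3  0.7] q [ 0.15  0.53  0.14  1.15 -0.03  1.73]
y_tool [ 0.029 -0.021 -0.999] yaw x -90.4
lin to target: [ 0.015 -0.653  0.012]
cup n 200 axis at tcp [0.6164 0.0862] slope [0.015 0.009] rms 0.0005
top [0.0004 0.002 ] z 0.1494
rim [-0.0009  0.0012] z 0.0644
```

>>> move_arm:
  increments:
    - {"grip": 0,"linear": [0,-0.15,0],"twist": 0}
    - {"grip": 0,"linear": [0,-0.22,0],"twist": 0}
    - {"grip": 0,"linear": [0,-0.1,-0.1],"twist": 0}
    - {"grip": 0,"linear": [0.02,0,-0.22],"twist": 0}
    - {"grip": 0,"linear": [0.02,0.05,-0.24],"twist": 0}

```text
clock: 25.9
eef_pos: [0.507, 0.0799, 0.2038]
tool_rot: [0.494, -0.488, 0.516, -0.501]
ft_force: [-0.1, 0.1, 0.1]
grip_width: 0.0855
```

```bash
python3 st.py .4416 .0784 .1
```

```text
t 25.9 eef [0.507  0.0799 0.2038] w 0.0855 F [-0.1  0.1  0.1] q [ 0.17  0.26 -0.05  1.24 -0.03  1.75]
y_tool [ 0.035 -0.02  -0.999] yaw x -90.5
lin to target: [-0.     0.507 -0.345]
```

>>> move_arm:
  increments:
    - {"grip": 0,"linear": [0,0.1,-0.17],"twist": 0}
    - {"grip": 0,"linear": [0,0.18,-0.1],"twist": 0}
    - {"grip": 0,"linear": [0,0.18,-0.01],"twist": 0}
    - {"grip": 0,"linear": [0,0.08,0],"twist": 0}
    - {"grip": 0,"linear": [0,0,0],"twist": 0}

```text
clock: 26.4
eef_pos: [0.4475, 0.0777, 0.0939]
tool_rot: [0.493, -0.487, 0.516, -0.503]
ft_force: [-1.2, 0.9, 0.5]
grip_width: 0.0855
```

```bash
python3 st.py .4416 .0784 .024
```

```text
t 26.4 eef [0.4475 0.0777 0.0939] w 0.0855 F [-1.2  0.9  0.5] q [ 0.19  0.24 -0.38  0.91 -0.03  1.77]
y_tool [ 0.04  -0.019 -0.999] yaw x -90.5
lin to target: [-0.01   0.348 -0.043]
```

>>> move_arm:
  increments:
    - {"grip": 0,"linear": [-0.01,0.08,-0.045],"twist": 0}
    - {"grip": 0,"linear": [0,0.13,0],"twist": 0}
    - {"grip": 0,"linear": [0,0.12,0],"twist": 0}
    - {"grip": 0,"linear": [0,0.02,0],"twist": 0}
    - {"grip": 0,"linear": [0,0,0],"twist": 0}

```text
clock: 26.9
eef_pos: [0.4476, 0.0797, 0.0275]
tool_rot: [0.489, -0.485, 0.519, -0.506]
ft_force: [0.7, -0.2, 0.9]
grip_width: 0.0858
```

```bash
python3 st.py .4416 .0784 .024
```

```text
t 26.9 eef [0.4476 0.0797 0.0275] w 0.0858 F [ 0.7 -0.2  0.9] q [ 0.19  0.33 -0.48  0.72 -0.03  1.77]
y_tool [ 0.051 -0.017 -0.999] yaw x -90.5
lin to target: [ 0.007  0.016 -0.031]
```

>>> move_arm:
  increments:
    - {"grip": 1,"linear": [0.005,0.02,-0.03],"twist": 0}
    - {"grip": 1,"linear": [0,0.01,0],"twist": 0}
    - {"grip": 1,"linear": [0,0,0],"twist": 0}
    - {"grip": 1,"linear": [0,0,0],"twist": 0}
    - {"grip": 1,"linear": [0,0,0],"twist": 0}

```text
clock: 27.4
eef_pos: [0.445, 0.0794, 0.0258]
tool_rot: [0.487, -0.483, 0.52, -0.509]
ft_force: [-0.1, 1.0, -0.7]
grip_width: 0.0481
```

```bash
python3 st.py .6285 -.115 .2
```

```text
t 27.4 eef [0.445  0.0794 0.0258] w 0.0481 F [-0.1  1.  -0.7] q [ 0.19  0.32 -0.49  0.7  -0.03  1.77]
y_tool [ 0.058 -0.015 -0.998] yaw x -90.5
lin to target: [ 0.977 -0.801  0.974]
```

>>> move_arm:
  increments:
    - {"grip": 1,"linear": [0,-0.15,0],"twist": 0}
    - {"grip": 1,"linear": [0,-0.22,0],"twist": 0}
    - {"grip": 1,"linear": [0.05,-0.22,0.02],"twist": 0}
    - {"grip": 1,"linear": [0.12,-0.2,0.05],"twist": 0}
    - {"grip": 1,"linear": [0.2,-0.08,0.1],"twist": 0}

```text
clock: 27.9
eef_pos: [0.4642, 0.009, 0.2057]
tool_rot: [0.492, -0.483, 0.516, -0.508]
ft_force: [1.4, 0.7, -0.8]
grip_width: 0.0482
```

```bash
python3 st.py .6285 -.115 .21
```

```text
t 27.9 eef [0.4642 0.009  0.2057] w 0.0482 F [ 1.4  0.7 -0.8] q [ 0.03  0.15 -0.18  1.19 -0.02  1.6 ]
y_tool [ 0.049 -0.016 -0.999] yaw x -90.0
lin to target: [0.62  0.028 0.821]
```

>>> move_arm:
  increments:
    - {"grip": 1,"linear": [0.17,-0.03,0.17],"twist": 0}
    - {"grip": 1,"linear": [0.15,-0.02,0.2],"twist": 0}
    - {"grip": 1,"linear": [0.13,0,0.2],"twist": 0}
    - {"grip": 1,"linear": [0.07,0,0.13],"twist": 0}
    - {"grip": 1,"linear": [0,0,0],"twist": 0}

```text
clock: 28.4
eef_pos: [0.6104, -0.1032, 0.2314]
tool_rot: [0.488, -0.481, 0.521, -0.51]
ft_force: [-0.5, 1.0, -1.2]
grip_width: 0.0481
```

```bash
python3 cup.py .6285 -.115 .025 .055 .21
```

```text
t 28.4 eef [ 0.6104 -0.1032  0.2314] w 0.0481 F [-0.5  1.  -1.2] q [-0.16  0.43  0.27  1.35 -0.01  1.41]
y_tool [ 0.063 -0.018 -0.998] yaw x -90.3
lin to target: [0.057 0.113 0.084]
cup n 74 axis at tcp [ 0.6092 -0.1025] slope [-0.042 -0.02 ] rms 0.0004
top [-0.0206  0.0119] z 0.2614
rim [-0.0183  0.013 ] z 0.2064
```

>>> move_arm:
  increments:
    - {"grip": 1,"linear": [0.05,0,0.06],"twist": 0}
    - {"grip": 1,"linear": [0.01,0.08,0.01],"twist": 0}
    - {"grip": 1,"linear": [0,0.08,0],"twist": 0}
    - {"grip": 1,"linear": [0,0,0],"twist": 0}
    - {"grip": 1,"linear": [0,0,0],"twist": 0}

```text
clock: 28.95
eef_pos: [0.6201, -0.1118, 0.1993]
tool_rot: [0.49, -0.482, 0.518, -0.509]
ft_force: [-0.2, -0.4, -0.1]
grip_width: 0.0481
```

```bash
python3 cup.py .6285 -.115 .025 .055 .122
```

```text
t 28.95 eef [ 0.6201 -0.1118  0.1993] w 0.0481 F [-0.2 -0.4 -0.1] q [-0.18  0.47  0.25  1.3  -0.01  1.4 ]
y_tool [ 0.055 -0.016 -0.998] yaw x -90.1
lin to target: [0.01  0.388 0.021]
cup n 68 axis at tcp [ 0.62   -0.1092] slope [0.034 0.105] rms 0.0004
top [-0.0074  0.0089] z 0.2293
rim [-0.0093  0.0032] z 0.1743
```

>>> move_arm:
  increments:
    - {"grip": 1,"linear": [0.02,0.03,0.025],"twist": 0}
    - {"grip": 1,"linear": [0,0.09,0],"twist": 0}
    - {"grip": 1,"linear": [0,0.11,0],"twist": 0}
    - {"grip": 1,"linear": [0,0.06,0],"twist": 0}
    - {"grip": 1,"linear": [0,0,0],"twist": 0}

```text
clock: 29.5
eef_pos: [0.6313, -0.1167, 0.1446]
tool_rot: [0.488, -0.479, 0.52, -0.511]
ft_force: [-1.2, 0.2, -1.1]
grip_width: 0.0478
```

```bash
python3 cup.py .6285 -.115 .025 .055 .122
python3 - <<'E'
from h import *
im,d=bot.camera("scene"); cv2.imwrite("pics/s4.png",cv2.resize(im[180:360,180:380],None,fx=3,fy=3))
E
```

```text
t 29.5 eef [ 0.6313 -0.1167  0.1446] w 0.0478 F [-1.2  0.2 -1.1] q [-0.18  0.52  0.18  1.17 -0.01  1.39]
y_tool [ 0.063 -0.017 -0.998] yaw x -90.0
lin to target: [-0.011  0.112 -0.021]
cup n 59 axis at tcp [ 0.6287 -0.1151] slope [-0.151  0.045] rms 0.0003
top [-0.0043  0.0012] z 0.1746
rim [ 0.004  -0.0012] z 0.1196
```

View pics/s4.png

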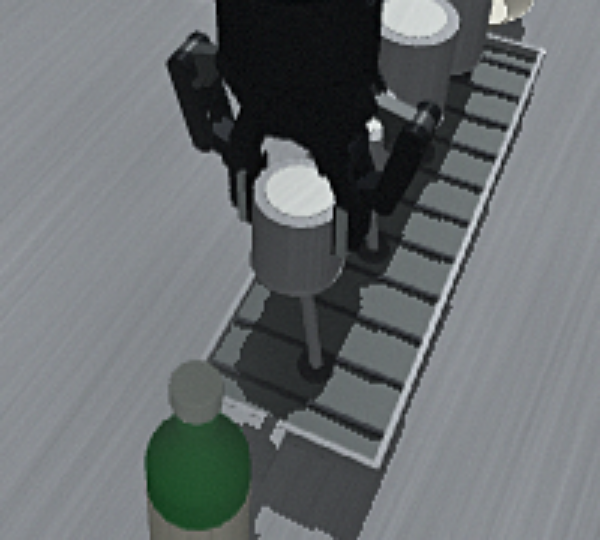

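The crop shows beaker S at (298,235), over its peg with the shaft entering the mouth. The bottle at (197,470) is untouched.

>>> move_arm:
  increments:
    - {"grip": 1,"linear": [0,0.05,-0.01],"twist": 0}
    - {"grip": 1,"linear": [0,0.05,0],"twist": 0}
    - {"grip": 1,"linear": [0,0.02,0],"twist": 0}
    - {"grip": 1,"linear": [0,0,0],"twist": 0}
    - {"grip": 1,"linear": [0,0,0],"twist": 0}

```text
clock: 30.1
eef_pos: [0.6335, -0.1177, 0.1234]
tool_rot: [0.487, -0.477, 0.522, -0.513]
ft_force: [-0.8, 0.8, 0.4]
grip_width: 0.048
```

```bash
python3 cup.py .6285 -.115 .025 .055 .119
```

```text
t 30.1 eef [ 0.6335 -0.1177  0.1234] w 0.048 F [-0.8  0.8  0.4] q [-0.18  0.53  0.14  1.11 -0.01  1.39]
y_tool [ 0.071 -0.019 -0.997] yaw x -90.0
lin to target: [-0.014  0.02  -0.027]
cup n 56 axis at tcp [ 0.6311 -0.1184] slope [-0.151 -0.103] rms 0.0003
top [-0.002  -0.0065] z 0.1534
rim [ 0.0063 -0.0009] z 0.0984
```

>>> move_arm:
  increments:
    - {"grip": 1,"linear": [-0.012,0.018,-0.018],"twist": 0}
    - {"grip": 1,"linear": [0,0.01,0],"twist": 0}
    - {"grip": 0,"linear": [0,0,0],"twist": 0}
    - {"grip": 0,"linear": [0,0,0],"twist": 0}
    - {"grip": 0,"linear": [0,0,0],"twist": 0}

```text
clock: 30.65
eef_pos: [0.6308, -0.1152, 0.1184]
tool_rot: [0.486, -0.476, 0.523, -0.514]
ft_force: [-0.0, -0.7, -0.4]
grip_width: 0.0852
```

```bash
python3 cup.py .6285 -.115 .025 .055 .25
```

```text
t 30.65 eef [ 0.6308 -0.1152  0.1184] w 0.0852 F [-0.  -0.7 -0.4] q [-0.18  0.52  0.12  1.09 -0.01  1.39]
y_tool [ 0.074 -0.019 -0.997] yaw x -90.0
lin to target: [ 0.011 -0.657  0.037]
cup n 49 axis at tcp [ 0.6315 -0.1144] slope [ 0.109 -0.004] rms 0.0004
top [0.0062 0.0004] z 0.1484
rim [0.0002 0.0007] z 0.0934
```

Next I retreat straight up, then back from the rack for a final check.

>>> move_arm:
  increments:
    - {"grip": 0,"linear": [0,-0.15,0.01],"twist": 0}
    - {"grip": 0,"linear": [0,-0.2,0],"twist": 0}
    - {"grip": 0,"linear": [0,-0.2,-0.05],"twist": 0}
    - {"grip": 0,"linear": [0,-0.1,-0.2],"twist": 0}
    - {"grip": 0,"linear": [0,0,-0.25],"twist": 0}

```text
clock: 31.2
eef_pos: [0.5264, -0.1131, 0.2439]
tool_rot: [0.486, -0.475, 0.523, -0.514]
ft_force: [-0.0, -1.1, -0.9]
grip_width: 0.086
```

>>> move_arm:
  increments:
    - {"grip": 0,"linear": [0,0,-0.25],"twist": 0}
    - {"grip": 0,"linear": [0,0,-0.25],"twist": 0}
    - {"grip": 0,"linear": [0,0,-0.2],"twist": 0}
    - {"grip": 0,"linear": [0,0,-0.1],"twist": 0}
    - {"grip": 0,"linear": [0,0,0],"twist": 0}

```text
clock: 31.7
eef_pos: [0.3572, -0.1132, 0.2337]
tool_rot: [0.485, -0.473, 0.525, -0.515]
ft_force: [1.6, 0.1, 0.0]
grip_width: 0.0853
```

Run:
```python
from h import *
im,d,w=world("top"); p=w.reshape(-1,3); cv2.imwrite("pics/topF.png",im)
s,_,_=world("scene"); cv2.imwrite("pics/sF.png",s)
for n,px,py in(("xl",.61,.184),("l",.6165,.0845),("m",.622,-.015),("s",.6285,-.115)):
    q=p[(p[:,2]>.138)&(p[:,2]<.16)&(np.hypot(p[:,0]-px,p[:,1]-py)<.045)]
    A=np.c_[q[:,:2]-q[:,:2].mean(0),np.ones(len(q))]; g=np.linalg.lstsq(A,q[:,2],rcond=None)[0]
    c,r=cv2.minEnclosingCircle(q[:,:2].astype(np.float32)); print(n,"off",(np.array(c)-[px,py]).round(4),"r",round(r,4),"z",g[2].round(4),"slope",g[:2].round(3))
q=p[(p[:,2]>.06)&(np.hypot(p[:,0]-.63,p[:,1]+.23)<.05)]; print("bottle",q.mean(0).round(4))
print(bot.get_obs()["eef_pos"])
```

```text
xl off [-0.     -0.0027] r 0.0344 z 0.1465 slope [0.012 0.011]
l off [-0.0015 -0.    ] r 0.0312 z 0.1466 slope [0.014 0.008]
m off [-0.0027 -0.0028] r 0.0283 z 0.1466 slope [ 0.018 -0.004]
s off [ 0.0002 -0.001 ] r 0.0256 z 0.1467 slope [ 0.017 -0.021]
bottle [ 0.6285 -0.2273  0.1158]
[ 0.36019526 -0.11359022  0.23415212]
```

View pics/sF.png

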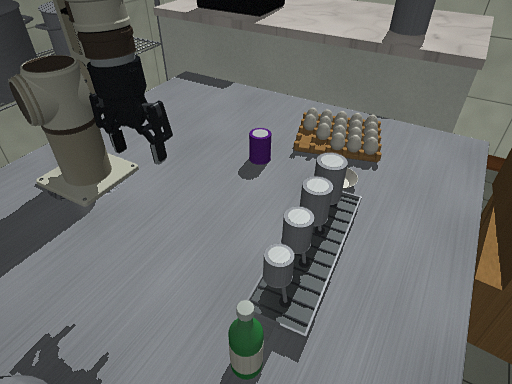

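The picture shows all four beakers hanging level, from the largest at (331,175) by the bowl to the smallest at (279,265). The bottle at (246,340) hasn't moved.

```bash
python3 -c "
from workcell import bot
print(bot.job_done())"
```

```text
the job is handed in; nothing more can be done
None
```

All four beakers hang mouth-down on the pegs in the right order: XL next to the bowl, then L, M and S farthest from it. I handed the job in at about 32 s of the 109 s allowed.

**Last checks (top and scene cameras):**
- **Position:** each beaker's closed end is within about 4 mm of its seat centre.
- **Height:** the closed ends measure 146.5–147 mm above the table against 148 mm expected. The bare seats also read about 1.5 mm low, so the beakers look fully down.
- **Tilt:** all are under about 0.03 rad.
- **Release:** the gripper is open and clear of the rack.
- **Bottle:** it has not measurably moved from where it stood at the start.

**What went wrong on the way:**
- **Wrist limit:** the last joint ran into its limit on the first carry and tilted the tool about 4°. I turned the gripper 90° and kept it that way.
- **Tilt creep:** the tool's tilt also grew slowly with every move, to about 0.14 rad. I took it out by driving against a joint limit behind the robot, then finished the other three beakers.
- **Beaker S while held:** the camera fits were unreliable because too few points were visible. I placed it using the tool position and one picture, and the final view confirms it hangs correctly.

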